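Set a board support to its mark in the bench stand

ROBOT

A 7-joint arm with a two-finger parallel gripper is mounted at the origin on the work surface. World frame = base frame: x ahead of the robot, y to its left, z up, the work surface at z = 0. Lengths are in m, angles in rad, forces in N, time in s.
With the tool pointing down it reaches from about 0.35 to 0.9 m from the base axis. Payload 7.2 kg.
Tool frame: the origin (TCP) lies midway between the tips of the shut fingers; the grasp point (between the pads) lies 19 mm behind it; z points along the fingers, y is the line along which they close (so a half turn about z gives the same grasp; the last joint's range is limited). The gripper opens to 88 mm and grips with 3 to 60 N. Pads are 20 mm wide; open, the fingers measure 115 mm over their backs; the gripper's body (75 mm by 178 mm) begins 61 mm behind the grasp point.
Start: joints at [1.074, 0.411, -0.013, 1.596, 0.006, 1.134, -0.082], TCP at [0.26, -0.568, 0.223] pointing down, gripper open.
Joint ranges: [-2.95, 2.95], [-0.29, 1.99], [-1.47, 1.44], [0.14, 2.54], [-1.03, 4.17], [0.13, 1.85], [-2.86, 2.86]. Speed limits (rad/s): [2.39, 2.39, 3.01, 3.01, 3.14, 3.14, 3.14].

INTERFACE

Orientations are given as a unit quaternion [x, y, z, w].
In Python, from rig import arm gives the robot as it stands.
- The arm moves only by the tool send_rows, never from a script. Its argument "deltas" is text: rows parted by semicolons, each of 7 numbers parted by spaces: the turn, a rotation vector about the tool's x, y, z in degrees, then the shift along the tool's x, y, z in mm, then the gripper's target within -1 to 1 (shut at 1, half-way at 0, fully open at -1). A call has 1 to 5 rows; each row shifts and turns the commanded pose from where the row before left it, along the tool's axes as they then stand; what a row does not reach is not made up. A row lasts 1/10 s, in which the tool goes at most 50 mm and 8.59 degrees, less where a joint would pass 70% of its speed; a pose out of reach is approached as far as the arm can. A call is refused whole if a number of a shift passes 50 or a number of a turn 8.59, either way. A call with a gripper value outside its range is refused whole. The fingers move at their own pace and stop on an object; "force" is the grip in N (left out, the last holds). Time passes only in rows, so rows that do not move let the fingers close. It gives the time, the measured TCP pose, the force, the opening and the grip force at its end, in the units of the state.
- arm.sense(): the state, without advancing time (a new reading comes with each control period).
- arm.snapshot(name): name is "scene" or "side" or "wrist"; returns a dict with "img" (400x640x3 uint8, red, green, blue), "fovy" (degrees; the focal length in pixels is half the picture's height over the tangent of half this angle, whatever the lens; pixels are square), "cx", "cy" (the principal point, pixels), "extrinsics" (4x4, takes a point from world to camera coordinates); the wrist camera has in their place "T_tool_cam" (4x4, takes a point from camera to tool coordinates, whose origin is the TCP and whose axes are the flange's). Camera axes: x right, y up, looking along -z (the intrinsics and any distortion apply to the point x, -y, -z); pixel columns grow to the right and rows downward; lengths in m; the calibration is good to about 2 mm. The wrist camera is an equidistant fisheye: a pixel r from the principal point sees the ray r / f radians off the axis. A picture is of the moment at which its call begins: read the wrist's pose just before it. There is no depth.
- arm.finish_job(): hands the job in; it is judged then, once.
Trained networks look in a picture, given as the dict that the camera call returned (one of the last four; its "shot" number tells which), for a name from the list of things; names that differ only in an ending like _2 or _b are one class to them, and where a whole thing is asked for, a point or a joint stands for the part that bears it (a point fixed in the world has none). Each returns a list of dicts, best first, with "score" (0 to 1); they miss things now and then, are a little off and sometimes report something else, mostly with a low value. They report only what shows in the picture. A call takes as long as a camera call. They do not tell look-alikes from the thing itself.
- arm.regions_of(picture, thing): "region" (400x640 bool, what is visible of it).
- arm.mark_of(picture, thing): "position" ([x, y, z] in m, in the coordinates of the camera as it stood for that picture, good to about 4 mm: a listed point, or the origin of a listed thing).
The state is a dict: "t": time; "joint_positions": joint angles; "dq": joint speeds; "joint_efforts": joint torques, N m; "tcp_pos": TCP position; "orientation": TCP orientation; "force": force on the tool from outside, world axes, zero at the start; "torque": the same for the moment, N m; "width": finger opening in m; "gripper_force": force on a finger pad.
Only numpy, scipy, OpenCV 4.12 (cv2) and the standard library are available. Lean on these libraries where they do the work, as an engineer would, in place of code of your own. Each camera call takes 0.05 s, during which the arm holds its last target. There are 200 camera calls.

TASK

Slide the round tube of the board support into the sleeve of the stand, slotted rest outward and its slot facing up, until the dark ring on the tube is just at the sleeve's mouth; then press the clamp lever down flat onto the sleeve. Leave the support at that depth and let go, without disturbing the other things on the bench.

Things in the scene. Friction and masses are not known exactly. Their poses are not given: they have to be found in the camera images.
- support: Loose board support, 0.2 kg, 200 mm long: round aluminium tube, 32 mm diameter, with a grey rest at its tail (block 34 long, 46 wide, 42 mm high, slot across its top, flat underside level with the tube's). Origin: mid-length, underside; tube axis 16 mm above it. +x along the tube to its free end, which goes in; +z up. Rest at x = -100 to -66 mm. Grip the tube between rest and ring.
- mark (a point): Centre of the dark ring painted round the tube (6 mm wide, flush with the tube), on the tube's axis, 75 mm behind the free end. Same axes as the support.
- tip (a point): Centre of the free end of the tube, on its axis. Same axes as the support.
- stand: Stand fixed to the bench: dark steel base plate 170 x 120 x 12 mm (x = -30 to 140 mm) with a bare-metal sleeve block 100 mm long, 60 mm wide, from 45 to 105 mm high, with a level round bore in its front face. Origin: on the bench straight below the bore's mouth. +x level along the bore, from the mouth into the sleeve (direction of insertion); z up.
- mouth (a point): Centre of the bore's mouth, in the plane of the sleeve's front face, 75 mm above the bench. Bore diameter 34.5 mm, 92 mm deep (far end closed by a black cap; the ring is reached before it), edge of the mouth chamfered 4 mm. Same axes as the stand.
- clamp (a joint): Angle of the clamp lever on top of the sleeve: 0 = raised, 65 degrees above level, leaning away from the mouth (stand's +x); grows as it is pressed down; 1.13 rad = flat on the sleeve. Starts at 0 to 0.3. Stiff hinge (0.12 N m, about 2 N at its end), stays where it is left. It does not push on the tube.
- clamp_pivot (a point): Hinge of the clamp lever, on the middle of the sleeve, 30 mm beyond the mouth and 116 mm above the bench; the hinge axis is level, across the bore.
- clamp_tip (a point): Point on the lever's centre line in its black end grip, 80 mm from the hinge (the grip is 14 mm thick, 20 mm wide and lies 52 to 88 mm from the hinge). With the lever flat this point is 110 mm beyond the mouth and 116 mm above the bench.
- leg: Bystander: plain square steel tube 170 x 38 x 38 mm lying near the support (it may have swapped places with it); no ring, no rest. Origin: centre of underside, x along its length.
- card: Bystander: green circuit board 160 x 100 x 6 mm with chips up to 15 mm high. Origin: centre of underside.
- phone: Bystander: scrap phone 125 x 62 x 11 mm, black. Origin: centre of underside.
- phone2: Bystander: scrap phone 125 x 62 x 11 mm, white. Origin: centre of underside.
- heatsink: Bystander: finned aluminium heat sink 70 x 70 x 34 mm. Origin: centre of underside.
- drive: Bystander: disk drive 146 x 100 x 25 mm. Origin: centre of underside.
- driver: Bystander: screwdriver. Origin: centre of underside.
- cup: Bystander: steel cup of screws, 68 mm diameter, 70 mm high. Origin: centre of underside.
Things that resemble listed ones, but are neither listed nor needed, are in the scene too. Leave any brown or purple look-alike of the support alone.

How it is judged:
On the way, in this order (a step that is already met when the one before it is completed fails the run):
1. the tube is in the sleeve with its ring at the mouth, while the clamp lever is still raised (x of mark in the frame of mouth between -0.005 and 0.005 m and y of tip in the frame of mouth between -0.006 and 0.006 m and z of tip in the frame of mouth between -0.006 and 0.006 m and angle between the x axis of support and the x axis of stand, either way round below 0.08 rad and value of joint clamp below 0.8 rad), for 0.2 s.
2. the clamp lever is pressed down flat (value of joint clamp above 1.03 rad), for 0.2 s.
At the end, for the whole second after the job is handed in: The ring's centre is within 5 mm of the plane of the sleeve's mouth, the tube's free end is within 6 mm of the bore's axis and the tube within 0.08 rad of its direction, the slot faces up within 0.3 rad, the clamp lever is at more than 1.03 rad, and the support is released and at rest (x of mark in the frame of mouth between -0.005 and 0.005 m and y of tip in the frame of mouth between -0.006 and 0.006 m and z of tip in the frame of mouth between -0.006 and 0.006 m and angle between the x axis of support and the x axis of stand, either way round below 0.08 rad and value of joint clamp above 1.03 rad and angle between support's own z axis and vertical below 0.3 rad and linear speed of support below 0.02 m/s); the robot touches nothing.
It fails at once if a bystander is moved more than 40 mm (distance of any of leg, card, phone, phone2, heatsink, drive, driver, cup from where it was at the start of the episode above 0.04 m).
It also fails if it takes over 64 s, if anything falls off the work surface, if the arm or the gripper's body presses on something with over 40 N, if the wrist force passes 120 N, or if a joint passes its speed limit or range.

## Working session

There is one attempt and no reset: what is moved stays moved. The work goes in short steps, Python scripts to look and compute and a tool call to move; the robot and the scene stay as the last step left them, time stands still between calls to the robot, and variables do not carry over. Pictures are saved under pics/ and viewed, at most 10 in all, crops included, and the job is handed in when it is done.

Besides the shell and the picture viewer there is one more tool, called as name(argument=value, ...) on one line, values as JSON. send_rows: Moves the arm, as the interface text tells. Its arguments: {"type":"object","properties":{"deltas":{"type":"string"},"force":{"type":"number"}},"required":["deltas"]}

```bash
mkdir -p pics
cat > h.py <<'E'
import numpy as np, cv2
from scipy.spatial.transform import Rotation as R
from rig import arm
def T_tool(s):
    T=np.eye(4);T[:3,:3]=R.from_quat(s['orientation']).as_matrix();T[:3,3]=s['tcp_pos'];return T
def shot(n):
    s=arm.sense();p=arm.snapshot(n)
    p['Twc']=T_tool(s)@p['T_tool_cam'] if n=='wrist' else np.linalg.inv(p['extrinsics'])
    return p
def marks(p,thing,k=3):
    return [(round(d['score'],2),np.round((p['Twc']@np.r_[d['position'],1])[:3],4)) for d in arm.mark_of(p,thing)[:k]]
def proj(p,X):
    c=(np.linalg.inv(p['Twc'])@np.r_[X,1])[:3];f=200/np.tan(np.radians(p['fovy'])/2)
    x,y,z=c[0],-c[1],-c[2]
    if 'T_tool_cam' in p:
        r=np.hypot(x,y);th=np.arctan2(r,z);return np.array([p['cx']+f*th*x/r,p['cy']+f*th*y/r])
    return np.array([p['cx']+f*x/z,p['cy']+f*y/z])
def ray(p,uv):
    f=200/np.tan(np.radians(p['fovy'])/2);d=(np.array(uv,float)-[p['cx'],p['cy']])/f
    if 'T_tool_cam' in p:
        r=np.linalg.norm(d);v=np.r_[d/r*np.sin(r),np.cos(r)] if r>0 else np.r_[0,0,1.]
    else: v=np.r_[d,1.]
    v=v*[1,-1,-1];v=p['Twc'][:3,:3]@v
    return p['Twc'][:3,3],v/np.linalg.norm(v)
def atz(p,uv,z):
    o,v=ray(p,uv);return o+v*(z-o[2])/v[2]
def save(p,n,crop=None,k=1):
    im=p['img'][:,:,::-1]
    if crop: a,b,c,d=crop;im=im[b:d,a:c]
    cv2.imwrite('pics/'+n,cv2.resize(im,None,fx=k,fy=k,interpolation=cv2.INTER_CUBIC))
E
python3 - <<'E'
from h import *
s=arm.sense();print(s['tcp_pos'],s['orientation'],s['width'],s['force'])
for n in ['scene','side','wrist']:
    p=shot(n);save(p,n+'0.png')
    print(n,p['fovy'],p['Twc'][:3,3].round(3))
    for t in ['support','mark','tip','stand','mouth','clamp_pivot','clamp_tip','leg']: print(t,marks(p,t))
E
```

```text
[ 0.25960453 -0.5679723   0.22179512] [ 9.77107112e-01  2.12746363e-01 -2.20817451e-04 -7.92094929e-04] 0.08763360845536054 [ 0.52203766 -0.26655728  0.40675459]
scene 53.40006595451486 [ 1.018 -0.801  0.901]
support [(0.79, array([4.559e-01, 2.029e-01, 4.000e-04])), (0.63, array([0.1638, 0.3063, 0.0044])), (0.63, array([ 0.3034, -0.1584,  0.0043]))]
mark [(0.92, array([0.4556, 0.1722, 0.02  ])), (0.73, array([ 0.3187, -0.1782,  0.0153])), (0.6, array([0.137 , 0.3234, 0.0172]))]
tip [(0.95, array([0.4667, 0.1013, 0.0195])), (0.83, array([0.072 , 0.3528, 0.0147])), (0.69, array([ 0.3613, -0.2379,  0.018 ]))]
stand [(0.7, array([ 0.5353, -0.0365,  0.0021]))]
mouth [(0.63, array([ 0.5266, -0.0331,  0.076 ]))]
clamp_pivot [(0.53, array([ 0.5249, -0.0656,  0.1171]))]
clamp_tip [(0.51, array([ 0.5107, -0.1107,  0.1781])), (0.28, array([ 0.5278, -0.0347,  0.0744]))]
leg [(0.59, array([ 0.6547,  0.212 , -0.0017]))]
side 56.74085085199798 [0.171 0.614 0.857]
support [(0.8, array([0.1608, 0.3083, 0.0021])), (0.7, array([ 0.456 ,  0.1982, -0.002 ])), (0.6, array([ 0.3037, -0.1565, -0.0025]))]
m
[... 208 characters left out ...]
, 0.0184]))]
stand [(0.66, array([ 0.5325, -0.0368, -0.0033])), (0.15, array([ 0.5344, -0.0385,  0.0732]))]
mouth [(0.94, array([ 0.54  , -0.0397,  0.073 ]))]
clamp_pivot [(0.78, array([ 0.5292, -0.0634,  0.1085])), (0.65, array([ 0.7665, -0.0167,  0.0033]))]
clamp_tip [(0.71, array([ 0.5129, -0.1121,  0.1774])), (0.63, array([ 0.5103, -0.4198, -0.0073]))]
leg [(0.91, array([0.6502, 0.214 , 0.0047])), (0.59, array([ 0.5349, -0.0345,  0.0728]))]
wrist 65.70646984690485 [ 0.327 -0.539  0.384]
support [(0.87, array([ 0.302 , -0.1638, -0.0019]))]
mark [(0.64, array([ 0.3155, -0.1807,  0.017 ]))]
tip [(0.68, array([ 0.3659, -0.2443,  0.0157]))]
stand []
mouth []
clamp_pivot []
clamp_tip []
leg []
```

View pics/scene0.png

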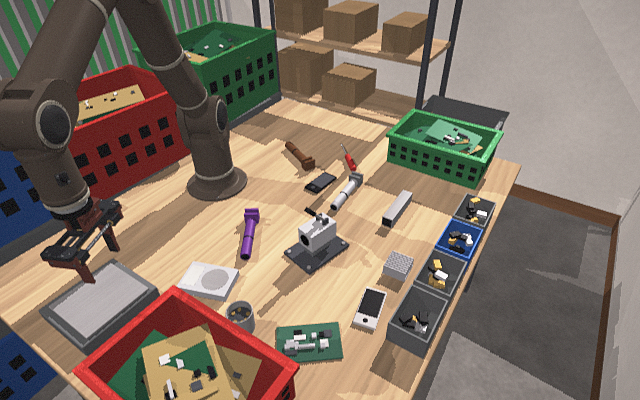

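View pics/side0.png

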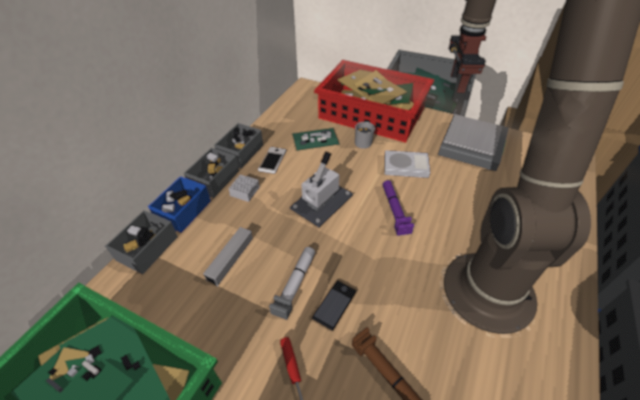

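The scene view shows the grey support at about (347,190), with its tip toward the stand. The stand is at (318,235) with its lever leaning away from the support side. The purple (250,230) and brown (297,152) look-alikes are separate. The side view agrees: the support is at (295,280), the stand's bore faces the support, and the black phone is close by at (335,303). I'll move above them for a wrist view.

send_rows(deltas="0 0 0 30 -33 -12 -1;0 0 0 30 -33 -12 -1;0 0 0 30 -33 -12 -1;0 0 0 30 -33 -12 -1;0 0 0 30 -33 -12 -1")

```text
t: 1.85
tcp_pos: [0.328, -0.3543, 0.2833]
orientation: [0.977, 0.213, 0.0, 0.0]
force: [1.6, 0.1, 0.4]
width: 0.0879
gripper_force: 0.0
```

send_rows(deltas="0 0 0 30 -33 -12 -1;0 0 0 30 -33 -12 -1;0 0 0 30 -33 -12 -1;0 0 0 30 -33 -12 -1;0 0 0 30 -33 -12 -1")

```text
t: 2.35
tcp_pos: [0.3956, -0.1418, 0.3435]
orientation: [0.977, 0.213, 0.0, 0.0]
force: [1.5, -0.7, 0.9]
width: 0.088
gripper_force: 0.0
```

send_rows(deltas="0 0 0 30 -33 -12 -1;0 0 0 30 -33 -12 -1;0 0 0 30 -33 -12 -1;0 0 0 30 -33 -12 -1;0 0 0 30 -33 -12 -1")

```text
t: 2.85
tcp_pos: [0.4634, 0.0706, 0.4036]
orientation: [0.977, 0.213, 0.001, 0.0]
force: [0.8, -0.9, -0.2]
width: 0.0878
gripper_force: 0.0
```

send_rows(deltas="0 0 -8 0 0 0 -1;0 0 -8 0 0 0 -1;0 0 -8 0 0 0 -1;0 0 -8 0 0 0 -1;0 0 -8 0 0 0 -1")

```text
t: 3.35
tcp_pos: [0.4632, 0.0689, 0.4027]
orientation: [0.844, 0.537, 0.0, 0.0]
force: [0.5, -0.3, 0.4]
width: 0.0875
gripper_force: 0.0
```

send_rows(deltas="0 0 -8 0 0 0 -1;0 0 -8 0 0 0 -1;0 0 -8 0 0 0 -1;0 0 -8 0 0 0 -1;0 0 0 0 0 0 -1")

```text
t: 3.85
tcp_pos: [0.4632, 0.0689, 0.4027]
orientation: [0.665, 0.747, 0.0, 0.0]
force: [-0.6, -0.1, 0.5]
width: 0.0876
gripper_force: 0.0
```

Run:
```python
from h import *
s=arm.sense();print(s['t'],s['tcp_pos'],R.from_quat(s['orientation']).as_matrix().round(3).tolist(),s['joint_positions'])
p=shot('wrist');save(p,'w1.png')
for t in ['support','mark','tip','stand','mouth','clamp_pivot','clamp_tip','leg','phone','driver']: print(t,marks(p,t))
```

```text
3.85 [0.46321867 0.06885745 0.40271517] [[-0.116, 0.993, 0.0], [0.993, 0.116, -0.0], [-0.0, 0.0, -1.0]] [ 0.37634629  0.07697523 -0.66446329  1.62840058  0.0479567   1.45254983
 -0.17563238]
support [(0.87, array([ 0.4573,  0.1982, -0.0031])), (0.63, array([ 0.1637,  0.3057, -0.0008]))]
mark [(0.73, array([0.1419, 0.3162, 0.0126])), (0.59, array([ 0.3181, -0.1832,  0.0165]))]
tip [(0.74, array([ 0.3623, -0.2448,  0.0152])), (0.7, array([0.0753, 0.3483, 0.0127])), (0.63, array([0.4631, 0.0974, 0.0174]))]
stand [(0.96, array([ 0.5314, -0.0388, -0.0033])), (0.72, array([ 0.5116, -0.4247, -0.0044])), (0.46, array([0.466 , 0.0988, 0.0152]))]
mouth [(0.7, array([ 0.5304, -0.0387,  0.0762]))]
clamp_pivot [(0.58, array([ 0.5277, -0.065 ,  0.1151])), (0.32, array([ 0.6534,  0.2082, -0.0043]))]
clamp_tip [(0.67, array([ 0.5094, -0.1178,  0.179 ]))]
leg []
phone [(0.94, array([0.3378, 0.2076, 0.0013]))]
driver [(0.45, array([ 0.5115, -0.1179,  0.1771]))]
```

View pics/w1.png

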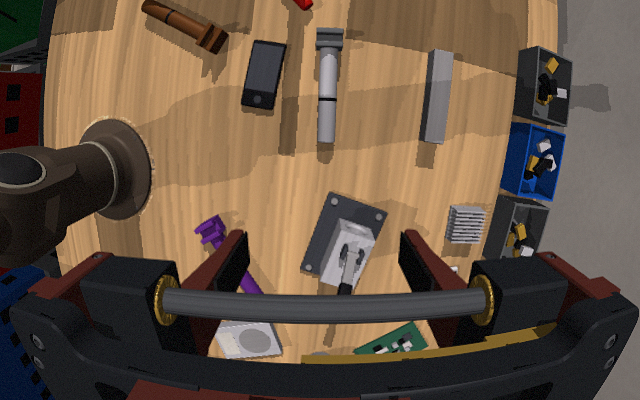

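The wrist view shows the support vertical at (328,85) with its ring at (328,100) and free end at (326,140). The phone is clear of it, and the stand's plate corners are at about (327,192), (387,207) and (301,268). Next I'll measure the stand's yaw from the plate edges and the tube's axis from its region.

Run:
```python
from h import *
p=shot('wrist')
best=lambda t,near:[d['region'] for d in arm.regions_of(p,t) if d['region'][near[1],near[0]]][:1]
r=best('support',(328,75))[0]
# tube axis: per row, centre of region, mapped to z=.016
v,u=np.nonzero(r);print('support rows',v.min(),v.max(),'cols',u.min(),u.max())
pts=[];W=[]
for y in range(v.min(),v.max()+1):
    c=np.nonzero(r[y])[0]
    if len(c)<3: continue
    a=atz(p,(c.min()-.0,y+.5),.016);b=atz(p,(c.max()+1.,y+.5),.016);pts.append((a+b)/2);W.append(abs(b[0]-a[0]))
pts=np.array(pts);W=np.array(W);print('y range',pts[:,1].min(),pts[:,1].max(), W[::8].round(3))
m=(W<.038)&(pts[:,1]>.105)&(pts[:,1]<.25)
k=np.polyfit(pts[m,1],pts[m,0],1);print('axis x = %.4f*y+%.4f'%tuple(k),'angle dir deg',np.degrees(np.arctan2(-1,-k[0])))
for uv in [(328,100)]: print('ring',atz(p,uv,.032))
# dark ring: row of least brightness along the axis
g=cv2.cvtColor(p['img'],cv2.COLOR_RGB2GRAY).astype(float)
ys=np.arange(85,150);print('ring profile',[int(g[y,324:331].mean()) for y in ys])
# stand plate
q=best('stand',(350,210))
g8=cv2.cvtColor(p['img'],cv2.COLOR_RGB2GRAY)
if q:
    mk=q[0].astype(np.uint8);c=max(cv2.findContours(mk,0,1)[0],key=cv2.contourArea)
    ap=cv2.approxPolyDP(c,3,True)[:,0];
    for a in ap: print('poly',a,atz(p,a,.012).round(4))
c=cv2.cornerSubPix(g8,np.array([[327,192],[387,207],[301,268]],np.float32)[:,None],(5,5),(-1,-1),(3,50,.01))[:,0]
w=[atz(p,a,.012) for a in c]
for a,b in zip(c,w): print(a,b.round(4))
print('front len',np.linalg.norm(w[1]-w[0]),'dir normal deg',np.degrees(np.arctan2(*(w[1]-w[0])[1::-1]))-90)
print('side',np.linalg.norm(w[2]-w[0]),np.degrees(np.arctan2(*(w[2]-w[0])[1::-1])))
```

```text
support rows 27 141 cols 316 343
y range 0.09602405353800353 0.30030431142411146 [0.01  0.045 0.047 0.035 0.033 0.033 0.031 0.031 0.033 0.033 0.031 0.03
 0.028 0.028 0.028]
axis x = -0.0850*y+0.4730 angle dir deg -85.1391068114685
ring [0.45953491 0.16915768 0.032     ]
ring profile [173, 172, 174, 173, 172, 172, 172, 171, 173, 163, 151, 141, 107, 7, 12, 14, 149, 147, 146, 146, 144, 144, 144, 143, 144, 143, 144, 143, 143, 143, 143, 141, 143, 142, 142, 143, 141, 143, 142, 140, 142, 140, 140, 141, 141, 140, 140, 140, 139, 141, 139, 140, 139, 140, 139, 141, 136, 104, 67, 76, 76, 77, 76, 75, 77]
poly [329 192] [0.4809 0.0048 0.012 ]
poly [301 268] [ 0.4439 -0.1576  0.012 ]
poly [336 285] [ 0.5189 -0.1892  0.012 ]
poly [338 293] [ 0.5257 -0.2084  0.012 ]
poly [348 294] [ 0.5469 -0.2089  0.012 ]
poly [386 213] [ 0.5934 -0.0235  0.012 ]Traceback (most recent call last):
  File "<stdin>", line 26, in <module>
cv2.error: OpenCV(4.12.0) :-1: error: (-5:Bad argument) in function 'cornerSubPix'
> Overload resolution failed:
>  - Layout of the output array corners is incompatible with cv::Mat
>  - Expected Ptr<cv::UMat> for argument 'corners'
```

send_rows(deltas="0 0 1.8 0 0 0 -1;0 0 0 37 1 -30 -1;0 0 0 37 1 30 -1;0 0 0 37 1 30 -1;0 0 0 37 1 30 -1", force=25)

```text
t: 5.05
tcp_pos: [0.455, 0.218, 0.3421]
orientation: [0.677, 0.736, 0.001, 0.0]
force: [1.5, -0.1, -0.3]
width: 0.0876
gripper_force: 0.0
```

send_rows(deltas="0 0 0 0 0 45 -1;0 0 0 0 0 45 -1;0 0 0 0 0 45 -1;0 0 0 0 0 45 -1;0 0 0 0 0 0 -1")

```text
t: 5.55
tcp_pos: [0.4519, 0.2147, 0.1579]
orientation: [0.677, 0.736, -0.004, -0.002]
force: [-0.4, -0.3, -0.6]
width: 0.088
gripper_force: 0.0
```

Run:
```python
from h import *
s=arm.sense();print(s['t'],s['tcp_pos'],R.from_quat(s['orientation']).as_matrix().round(3).tolist())
T=T_tool(s)
p=shot('wrist');save(p,'w2.png')
for t in ['support','mark','tip']:
  for sc,x in marks(p,t,2): print(t,sc,x,(np.linalg.inv(T)@np.r_[x,1])[:3].round(4))
```

```text
5.55 [0.45194986 0.21465725 0.15789144] [[-0.083, 0.996, -0.009], [0.997, 0.083, -0.003], [-0.003, -0.009, -1.0]]
support 0.95 [0.1648 0.3076 0.0014] [ 0.117  -0.277   0.1587]
support 0.92 [ 0.4556  0.1961 -0.0044] [-0.0184  0.0036  0.1623]
mark 0.8 [0.1424 0.3173 0.0146] [ 0.1285 -0.2986  0.1456]
mark 0.71 [0.4553 0.1726 0.0148] [-0.0418  0.0011  0.1432]
tip 0.95 [0.463  0.0973 0.0189] [-0.1175  0.0025  0.1393]
tip 0.69 [0.0748 0.3497 0.0136] [ 0.1664 -0.3633  0.1471]
```

View pics/w2.png

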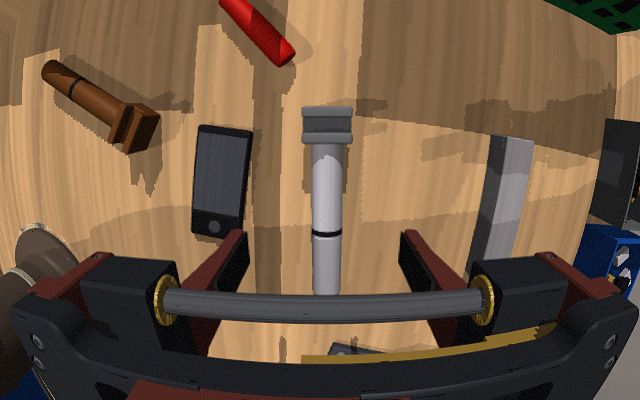

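The view shows the tube between the fingers, with the rest at (327,125), the ring at (327,233) and the free end at (327,293). It is centred within about 3 mm. I'll descend and grip.

send_rows(deltas="0 0 0 0 2 35 -1;0 0 0 0 1 35 -1;0 0 0 0 0 35 -1;0 0 0 0 0 30 -1;0 0 0 0 0 10 -1")

```text
t: 6.25
tcp_pos: [0.4585, 0.2168, 0.0173]
orientation: [0.677, 0.736, -0.0, 0.0]
force: [-0.1, -0.1, 1.0]
width: 0.0875
gripper_force: 0.0
```

send_rows(deltas="0 0 0 0 0 4 -1;0 0 0 0 0 0 -1")

```text
t: 6.45
tcp_pos: [0.4591, 0.2176, 0.0151]
orientation: [0.677, 0.736, 0.001, 0.0]
force: [0.7, 0.2, 0.9]
width: 0.0879
gripper_force: 0.0
```

Run:
```python
from h import *
s=arm.sense();print(s['t'],s['tcp_pos'],R.from_quat(s['orientation']).as_matrix().round(4).tolist(),s['force'])
```

```text
6.45 [0.45911331 0.21756537 0.01506324] [[-0.0829, 0.9966, 0.0021], [0.9966, 0.0829, 0.0008], [0.0006, 0.0021, -1.0]] [0.71033382 0.21480348 0.89170109]
```

send_rows(deltas="0 0 0 0 -3 5 -1;0 0 0 0 0 4 -1;0 0 0 0 0 0 1;0 0 0 0 0 0 1;0 0 0 0 0 0 1", force=25)

```text
t: 6.95
tcp_pos: [0.4551, 0.2168, 0.0049]
orientation: [0.677, 0.736, 0.0, 0.0]
force: [1.0, -0.3, 0.9]
width: 0.0668
gripper_force: 0.0
```

send_rows(deltas="0 0 0 0 0 0 1;0 0 0 0 0 0 1;0 0 0 0 0 0 1;0 0 0 0 0 0 1;0 0 0 0 0 0 1")

```text
t: 7.45
tcp_pos: [0.4549, 0.2166, 0.0046]
orientation: [0.677, 0.736, -0.0, 0.0]
force: [-0.4, 0.5, -0.0]
width: 0.0313
gripper_force: 25.0
```

send_rows(deltas="0 0 0 0 0 -15 1;0 0 0 0 0 -30 1;0 0 0 0 0 -30 1;0 0 6.2 0 0 0 1;0 0 6.1 0 0 0 1")

```text
t: 7.95
tcp_pos: [0.4556, 0.2169, 0.0816]
orientation: [0.754, 0.657, 0.001, 0.0]
force: [0.1, -1.2, -0.9]
width: 0.0316
gripper_force: 25.0
```

send_rows(deltas="0 0 6.1 0 0 0 1;0 0 0 -20 33 0 1;0 0 0 -20 33 0 1;0 0 0 -20 33 0 1;0 0 0 -20 33 0 1")

```text
t: 8.45
tcp_pos: [0.5653, 0.1068, 0.0808]
orientation: [0.786, 0.618, 0.0, 0.0]
force: [0.5, -0.0, -0.2]
width: 0.0314
gripper_force: 25.0
```

send_rows(deltas="0 0 0 0 0 8 1;0 0 0 0 0 8 1;0 0 0 0 0 0 1;0 0 0 0 0 0 1")

```text
t: 8.85
tcp_pos: [0.5634, 0.1091, 0.0638]
orientation: [0.785, 0.619, -0.0, -0.0]
force: [-0.1, 0.2, -1.1]
width: 0.0315
gripper_force: 25.0
```

```bash
cat > m.py <<'E'
from h import *
s=arm.sense();T=T_tool(s);print(s['t'],s['tcp_pos'],T[:3,:3].round(4).tolist(),s['width'],s['gripper_force'])
print('toolx yaw',np.degrees(np.arctan2(T[1,0],T[0,0])))
for n in ['wrist','side','scene']:
  p=shot(n)
  for t in ['support','mark','tip','mouth','stand','clamp_pivot','clamp_tip']:
    for sc,x in marks(p,t,3):
      l=(np.linalg.inv(T)@np.r_[x,1])[:3]
      if abs(l[0])<.3 and abs(l[1])<.08: print(n,t,sc,x,'tool',(l*1e3).round(1))
  save(p,n+'_%03d.png'%(s['t']*10))
E
python3 m.py
```

```text
8.85 [0.56342047 0.10909557 0.06377419] [[0.2336, 0.9723, -0.0008], [0.9723, -0.2336, 0.0004], [0.0002, -0.0009, -1.0]] 0.03146566289378824 24.99754160642624
toolx yaw 76.49044864272278
wrist support 0.61 [0.5579 0.0902 0.058 ] tool [-19.7  -0.9   5.8]
wrist mark 0.69 [0.553  0.0663 0.0765] tool [-44.   -0.1 -12.7]
wrist tip 0.55 [ 0.6533  0.209  -0.0032] tool [118.1  64.1  66.9]
side mark 0.6 [0.5559 0.0691 0.0723] tool [-40.6   2.   -8.5]
side tip 0.74 [0.6529 0.2109 0.0029] tool [119.9  63.3  60.8]
side tip 0.72 [ 0.5409 -0.0054  0.0755] tool [-116.6    4.8  -11.7]
side mouth 0.83 [ 0.5358 -0.036   0.0767] tool [-147.5    7.   -13. ]
side stand 0.84 [ 5.314e-01 -3.770e-02  5.000e-04] tool [-150.2    3.2   63.2]
side clamp_pivot 0.72 [ 0.5284 -0.0622  0.1104] tool [-174.7    5.9  -46.7]
side clamp_pivot 0.31 [ 0.5384 -0.0036  0.0772] tool [-115.4    2.   -13.4]
side clamp_tip 0.74 [ 0.5175 -0.1125  0.1747] tool [-226.2    7.  -111. ]
scene support 0.9 [0.5599 0.0974 0.0609] tool [-12.2  -0.7   2.9]
scene mark 0.67 [0.5556 0.0628 0.08  ] tool [-46.8   3.2 -16.2]
scene tip 0.6 [ 0.5393 -0.0062  0.0773] tool [-117.7    3.5  -13.5]
scene mouth 0.69 [ 0.5278 -0.0351  0.0758] tool [-148.5   -1.   -12. ]
scene stand 0.61 [ 0.5348 -0.0332  0.0041] tool [-145.1    5.5   59.6]
scene stand 0.29 [ 0.5258 -0.0664  0.1168] tool [-179.4    4.4  -53.1]
scene stand 0.27 [0.6506 0.2118 0.    ] tool [120.2  60.8  63.7]
scene clamp_pivot 0.6 [ 0.525  -0.0624  0.1182] tool [-175.7    2.7  -54.5]
scene clamp_tip 0.45 [ 0.5093 -0.1102  0.1788] tool [-225.9   -1.5 -115.1]
```

Run:
```python
import cv2,numpy as np
a=cv2.imread('pics/side_088.png')[130:250,250:390]; b=cv2.imread('pics/wrist_088.png')[150:310,230:430]
a=cv2.resize(a,(700,600),interpolation=2)
cv2.imwrite('pics/side_c.png',a)
cv2.imwrite('pics/wrist_c.png',cv2.resize(b,(750,600),interpolation=2))
```

```text
(no output)
```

View pics/side_c.png

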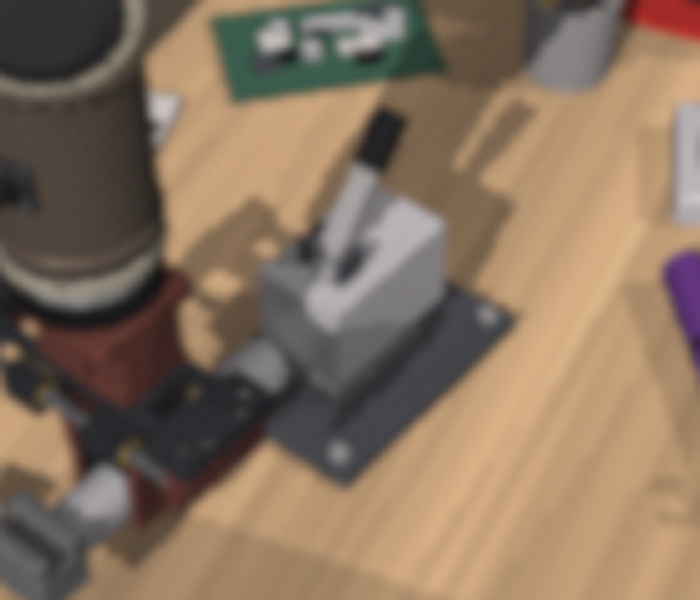

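View pics/wrist_088.png

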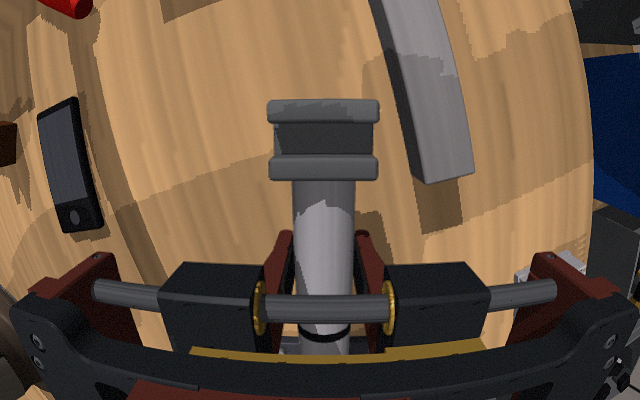

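The side crop shows the tube's free end short of the mouth, aimed at the bore, with the lever raised. The wrist view shows the support held straight, slot up, and the stand hidden behind the gripper. I'll refine the stand pose with an edge fit over the early pictures.

```bash
cat > fit.py <<'E'
from h import *
from scipy.optimize import minimize
q=np.array([[-0.116,.9932,0],[.9932,.116,0],[0,0,-1.]]);Tw=np.eye(4);Tw[:3,:3]=q;Tw[:3,3]=[.46322,.06886,.40272]
P={}
for n,f in [('wrist','w1.png'),('scene','scene0.png'),('side','side0.png')]:
    p=arm.snapshot(n);p['Twc']=Tw@p['T_tool_cam'] if n=='wrist' else np.linalg.inv(p['extrinsics'])
    im=cv2.imread('pics/'+f);g=cv2.GaussianBlur(cv2.cvtColor(im,cv2.COLOR_BGR2GRAY),(3,3),0)
    if n=='side': e=cv2.Canny(g,25,60)
    else: e=cv2.Canny(g,50,120)
    P[n]=(p,cv2.distanceTransform(255-e,cv2.DIST_L2,5))
def seg(a,b,n=40): return np.linspace(a,b,n)
a=[-.03,-.06,.012];b=[.14,-.06,.012];c=[.14,.06,.012];d=[-.03,.06,.012]
A=[0,-.03,.105];B=[.1,-.03,.105];C=[.1,.03,.105];D=[0,.03,.105]
E_={'wrist':[(a,d),(d,c),(A,B),(A,D),(C,D)] ,'scene':[(b,c),(a,b),(A,B),(B,C),(C,D),(A,D)],'side':[(a,d),(c,d),(A,B),(A,D),(C,D)]}
# stand +y is left of +x: d is side +y
def cost(v,names):
    x,y,t=v;Rz=R.from_euler('z',t).as_matrix();s=0;k=0
    for n in names:
        p,dt=P[n]
        for (u,w) in E_[n]:
            for X in seg(np.array(u),np.array(w)):
                uv=proj(p,Rz@X+[x,y,0]);i=np.clip(uv,1,[638,398])
                m=cv2.getRectSubPix(dt,(1,1),(float(i[0]),float(i[1])))[0,0];s+=min(m,4)**2;k+=1
    return s/k
for names in [['wrist'],['scene'],['side'],['wrist','scene','side']]:
    r=None
    for t0 in (-101,-103.5,-106):
        o=minimize(cost,[.5305,-.0387,np.radians(t0)],args=(names,),method='Nelder-Mead',options=dict(initial_simplex=np.array([[.5305,-.0387,np.radians(t0)],[.5355,-.0387,np.radians(t0)],[.5305,-.0337,np.radians(t0)],[.5305,-.0387,np.radians(t0+3)]]),xatol=1e-5,fatol=1e-4))
        if r is None or o.fun<r.fun:r=o
    print(names,r.x[:2].round(4),np.degrees(r.x[2]).round(2),round(r.fun,3))
E
python3 fit.py
```

```text
['wrist'] [ 0.5321 -0.0367] -103.5 0.213
['scene'] [ 0.5323 -0.0378] -103.29 0.81
['side'] [ 0.5301 -0.0264] -102.09 1.293
['wrist', 'scene', 'side'] [ 0.5322 -0.0361] -103.79 1.099
```

The wrist and scene fits agree: mouth at about (0.532, -0.037), yaw -103.5°. That is +4 mm in tool y and about 149 mm ahead of the TCP. I'll align, then approach slowly.

send_rows(deltas="0 0 0 0 4 0 1;0 0 0 -10 0 0 1;0 0 0 -10 0 0 1;0 0 0 -5 0 0 1;0 0 0 0 0 0 1")

```text
t: 10.7
tcp_pos: [0.5622, 0.0808, 0.0636]
orientation: [0.787, 0.617, -0.0, 0.0]
force: [-0.0, -0.7, -1.7]
width: 0.0319
gripper_force: 25.0
```

send_rows(deltas="0 0 0 -5 0 0 1;0 0 0 -5 0 0 1;0 0 0 0 0 0 1")

```text
t: 11.0
tcp_pos: [0.5597, 0.0728, 0.0636]
orientation: [0.786, 0.618, -0.0, -0.0]
force: [-0.6, 0.7, -1.2]
width: 0.0314
gripper_force: 25.0
```

send_rows(deltas="0 0 0 -4 0 0 1;0 0 0 -4 0 0 1;0 0 0 0 0 0 1")

```text
t: 11.3
tcp_pos: [0.5577, 0.0641, 0.0634]
orientation: [0.786, 0.618, -0.001, 0.0]
force: [-1.9, -0.3, -1.3]
width: 0.0313
gripper_force: 25.0
```

send_rows(deltas="0 0 0 -5 -0.5 0 1;0 0 0 -5 0 0 1;0 0 0 -5 0 0 1;0 0 0 0 0 0 1")

```text
t: 11.7
tcp_pos: [0.554, 0.0493, 0.0636]
orientation: [0.786, 0.618, -0.0, 0.0]
force: [-1.4, -0.7, -1.7]
width: 0.0317
gripper_force: 25.0
```

send_rows(deltas="0 0 0 -6 0 0 1;0 0 0 -6 0 0 1;0 0 0 -6 0 0 1;0 0 0 0 0 0 1")

```text
t: 12.1
tcp_pos: [0.5497, 0.0316, 0.0635]
orientation: [0.786, 0.618, -0.0, 0.0]
force: [-1.3, 0.1, -1.6]
width: 0.0315
gripper_force: 25.0
```

```bash
python3 m.py | grep -v pivot; python3 -c "
from h import *;s=arm.sense();print(s['force'],s['torque'])"
```

```text
12.1 [0.54967399 0.03161249 0.06354364] [[0.2371, 0.9715, -0.0003], [0.9715, -0.2371, -0.0009], [-0.001, -0.0001, -1.0]] 0.03151762066501133 24.996733367443085
toolx yaw 76.28556489204162
wrist support 0.63 [0.5447 0.0118 0.0577] tool [-20.4  -0.1   5.9]
wrist mark 0.78 [ 0.5361 -0.0134  0.0781] tool [-47.   -2.5 -14.5]
side support 0.9 [0.5478 0.0154 0.0588] tool [-16.2   2.    4.8]
side mark 0.93 [ 0.5432 -0.0086  0.0726] tool [-40.6   3.2  -9. ]
side mouth 0.59 [ 0.5353 -0.0327  0.075 ] tool [-65.9   1.3 -11.4]
side stand 0.73 [ 0.5328 -0.0379  0.0012] tool [-71.5   0.1  62.4]
side clamp_tip 0.76 [ 0.5125 -0.1139  0.1748] tool [-150.3   -1.6 -111.1]
side clamp_tip 0.67 [ 0.5346 -0.0391 -0.    ] tool [-72.2   2.1  63.6]
scene support 0.6 [0.5466 0.0183 0.0599] tool [-13.7   0.2   3.7]
scene mark 0.69 [ 0.5399 -0.0121  0.0794] tool [-44.8   0.9 -15.8]
scene mouth 0.71 [ 0.5265 -0.0334  0.077 ] tool [-68.7  -7.1 -13.4]
scene stand 0.81 [ 0.534  -0.0306  0.0031] tool [-64.1  -0.5  60.5]
scene clamp_tip 0.54 [ 0.5115 -0.1102  0.1743] tool [-146.9   -3.5 -110.6]
[-0.57531025  0.92844843 -1.80562835] [ 0.06891872  0.03231021 -0.01833953]
```

send_rows(deltas="0 0 0 -6 0 0 1;0 0 0 -6 0 0 1;0 0 0 -6 0 0 1;0 0 0 0 0 0 1")

```text
t: 13.7
tcp_pos: [0.5453, 0.0139, 0.0635]
orientation: [0.787, 0.617, -0.0, 0.0]
force: [-0.6, -1.6, -1.7]
width: 0.0319
gripper_force: 25.0
```

```bash
python3 m.py | grep -v pivot
python3 - <<'E'
from h import *
p=shot('wrist');s=arm.sense();T=T_tool(s);print(s['force'])
g=cv2.cvtColor(p['img'],cv2.COLOR_RGB2GRAY)
for y in range(322,352): 
    x=(np.linalg.inv(T)@np.r_[atz(p,(325,y+.5),T[2,3]+.0274),1])[:3]*1e3
    print(y,int(g[y,320:331].mean()),x[0].round(1),end='; ')
w=cv2.resize(p['img'][250:370,230:420,::-1],(760,480),interpolation=2)
cv2.imwrite('pics/wc2.png',w)
E
```

```text
13.7 [0.5453475  0.01390882 0.06352112] [[0.2374, 0.9714, -0.0005], [0.9714, -0.2374, -0.001], [-0.001, -0.0002, -1.0]] 0.03191361292047683 24.996552765369415
toolx yaw 76.26489600204638
wrist support 0.91 [ 0.5381 -0.0055  0.0556] tool [-20.6  -2.4   7.9]
wrist mark 0.89 [ 0.5351 -0.0306  0.0777] tool [-45.7   0.6 -14.1]
side support 0.7 [ 0.5428 -0.0007  0.0568] tool [-14.8   1.    6.7]
side mark 0.62 [ 0.5377 -0.0232  0.0719] tool [-37.9   1.4  -8.3]
side mouth 0.75 [ 0.5359 -0.037   0.0734] tool [-51.7   2.9  -9.8]
side stand 0.88 [ 0.5301 -0.0349 -0.0018] tool [-51.   -3.2  65.4]
side clamp_tip 0.58 [ 0.514  -0.1126  0.1755] tool [-130.5   -0.4 -111.8]
scene support 0.62 [0.5407 0.0016 0.059 ] tool [-13.1  -1.6   4.5]
scene mark 0.53 [ 0.5377 -0.031   0.0824] tool [-45.5   3.2 -18.8]
scene mouth 0.78 [ 0.5301 -0.0336  0.0746] tool [-49.8  -3.5 -11. ]
scene stand 0.91 [ 0.5348 -0.0308  0.0027] tool [-45.9   0.4  60.9]
scene clamp_tip 0.48 [ 0.5108 -0.113   0.1798] tool [-131.6   -3.5 -116.1]
[-0.74420931  1.03068876 -2.29273424]
322 41 -32.8; 323 47 -33.5; 324 135 -34.2; 325 164 -34.9; 326 161 -35.6; 327 160 -36.3; 328 160 -37.0; 329 159 -37.8; 330 160 -38.5; 331 160 -39.2; 332 162 -40.0; 333 159 -40.7; 334 125 -41.4; 335 12 -42.2; 336 7 -42.9; 337 11 -43.7; 338 10 -44.5; 339 10 -45.2; 340 9 -46.0; 341 6 -46.8; 342 37 -47.6; 343 78 -48.3; 344 85 -49.1; 345 84 -49.9; 346 83 -50.7; 347 83 -51.5; 348 83 -52.3; 349 83 -53.1; 350 84 -54.0; 351 83 -54.8;
```

View pics/wc2.png

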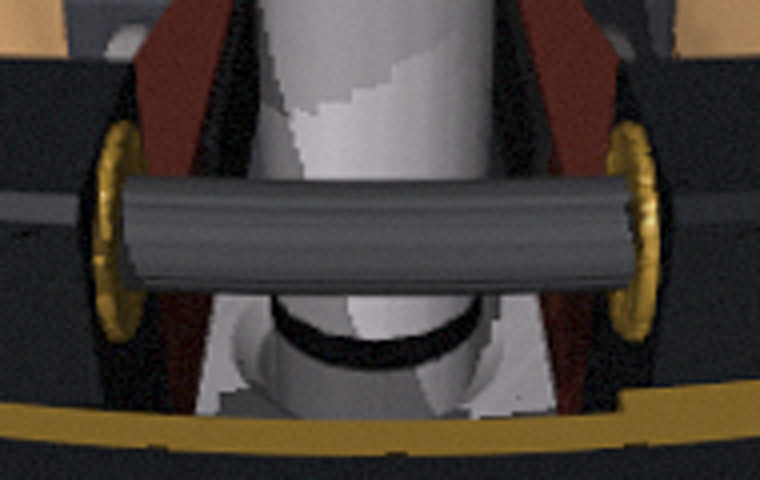

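The crop shows the tube inside the chamfered mouth, with the ring's front edge at about crop (375,365) and still outside. The chamfer rim's left edge is at about crop (235,345). I'll check the mouth plane by projecting the rim circle.

Run:
```python
from h import *
p=shot('wrist');s=arm.sense();T=T_tool(s)
th=np.linspace(0,2*np.pi,181)
rows=[]
for k,xm in enumerate([-.049,-.0527,-.056]):
    im=cv2.resize(p['img'][300:370,270:380,::-1],None,fx=7,fy=7,interpolation=2)[:400]
    for r,c in [(.02125,(0,0,255)),(.01725,(0,255,0))]:
        q=[]
        for t in th:
            X=np.array([xm+(0 if r>.02 else -.004),r*np.cos(t),-.0114-r*np.sin(t)])
            q.append((proj(p,(T@np.r_[X,1])[:3])-[270,300]+.5)*7)
        cv2.polylines(im,[np.int32(q)],True,c,1)
    rows.append(im[130:330])
cv2.imwrite('pics/rim.png',np.vstack(rows))
```

```text
(no output)
```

View pics/rim.png

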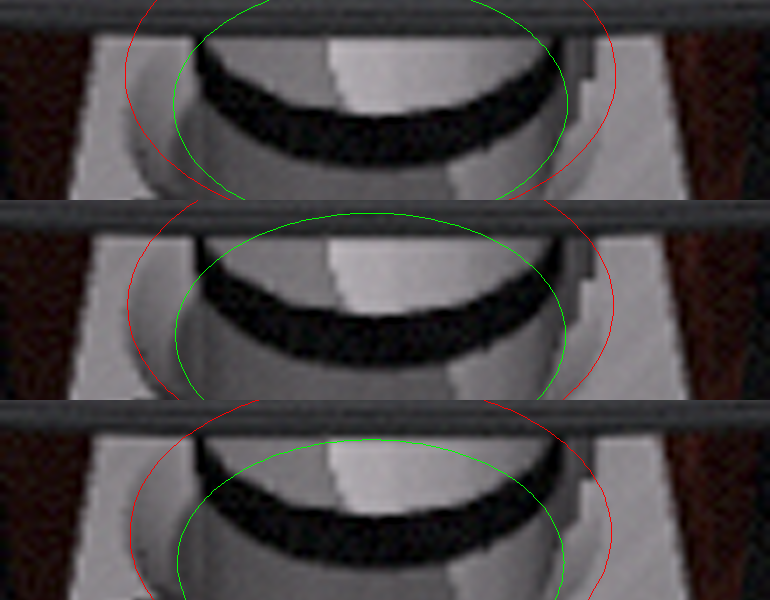

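The middle panel (mouth 52.7 mm ahead) matches the visible rim best, with its leftmost point near panel row 110. The ring centre is at 44.4 mm, so about 8.5 mm remain.

send_rows(deltas="0 0 0 -4 0 0 1;0 0 0 -4.5 0 0 1;0 0 0 0 0 0 1;0 0 0 0 0 0 1;0 0 0 0 0 0 1")

```text
t: 15.5
tcp_pos: [0.5437, 0.0073, 0.0636]
orientation: [0.786, 0.618, -0.0, 0.0]
force: [-1.9, -0.3, -1.0]
width: 0.0316
gripper_force: 25.0
```

Run:
```python
from h import *
p=shot('wrist');s=arm.sense();T=T_tool(s);print(s['t'],s['tcp_pos'],s['force'],s['joint_positions'])
print('mouth tool',(np.linalg.inv(T)@[.5322,-.0372,.075,1]).round(4))
g=cv2.cvtColor(p['img'],cv2.COLOR_RGB2GRAY)
for y in range(322,352,2): 
    x=(np.linalg.inv(T)@np.r_[atz(p,(325,y+.5),T[2,3]+.0274),1])[:3]*1e3
    print(y,int(g[y,320:331].mean()),x[0].round(1),end='; ')
cv2.imwrite('pics/wc3.png',cv2.resize(p['img'][300:370,270:380,::-1],(770,490),interpolation=2))
```

```text
15.55 [0.54366591 0.00738488 0.06366804] [-0.60031615 -0.14110754 -1.21750759] [ 0.3202483   0.53199251 -0.55309522  1.91706501  0.38161048  0.79749205
 -0.67991728]
mouth tool [-4.60e-02 -6.00e-04 -1.13e-02  1.00e+00]
322 40 -32.8; 324 136 -34.2; 326 160 -35.6; 328 160 -37.1; 330 147 -38.5; 332 140 -40.0; 334 108 -41.5; 336 10 -43.0; 338 8 -44.5; 340 7 -46.0; 342 35 -47.6; 344 86 -49.2; 346 80 -50.8; 348 59 -52.4; 350 60 -54.0;
```

View pics/wc3.png

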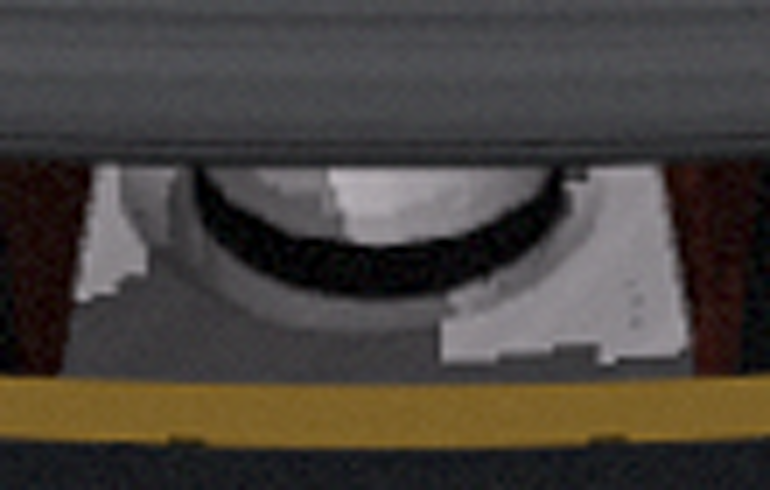

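The crop shows the ring's front edge inside the chamfered mouth, with the rim top at about crop row 330. Estimates put the ring 1.6 mm short, so I'll nudge it in.

send_rows(deltas="0 0 0 -1.5 0 0 1;0 0 0 0 0 0 1;0 0 0 0 0 0 1;0 0 0 0 0 0 1")

```text
t: 15.95
tcp_pos: [0.5433, 0.0059, 0.0636]
orientation: [0.786, 0.618, -0.0, 0.0]
force: [-0.5, 0.1, -1.5]
width: 0.0314
gripper_force: 25.0
```

Run:
```python
from h import *
p=shot('wrist');s=arm.sense();T=T_tool(s);print(s['t'],s['tcp_pos'],s['force'])
I=np.linalg.inv(T);print('mouth tool',(I@[.5322,-.0372,.075,1]).round(4))
# previous picture's rim top row 347.1 -> plane position (tool x) with pose nearly unchanged
print('rim x if row', [(y,((I@np.r_[atz(p,(325,y),T[2,3]+.0327),1])[0]*1e3).round(1)) for y in (345,346,347,348)])
g=cv2.cvtColor(p['img'],cv2.COLOR_RGB2GRAY);print([(y,int(g[y,318:328].mean())) for y in range(332,354)])
for n in ('side','scene'):
  p=shot(n)
  for t in ('clamp_tip','clamp_pivot','mark'): print(n,t,marks(p,t,2))
```

```text
16.0 [0.54330291 0.00586584 0.06363467] [-0.03109406 -0.58668946 -0.86367403]
mouth tool [-4.45e-02 -6.00e-04 -1.14e-02  1.00e+00]
rim x if row [(345, np.float64(-44.6)), (346, np.float64(-45.4)), (347, np.float64(-46.1)), (348, np.float64(-46.9))]
[(332, 127), (333, 128), (334, 109), (335, 9), (336, 7), (337, 6), (338, 8), (339, 9), (340, 5), (341, 5), (342, 36), (343, 78), (344, 84), (345, 71), (346, 57), (347, 59), (348, 58), (349, 60), (350, 60), (351, 60), (352, 60), (353, 60)]
side clamp_tip [(0.61, array([ 0.5189, -0.1145,  0.1748]))]
side clamp_pivot [(0.73, array([ 0.5286, -0.0609,  0.112 ]))]
side mark [(0.95, array([ 0.3183, -0.1842,  0.0108])), (0.85, array([ 0.5364, -0.0327,  0.0728]))]
scene clamp_tip [(0.6, array([ 0.5125, -0.1144,  0.1785]))]
scene clamp_pivot [(0.62, array([ 0.5253, -0.0641,  0.1196]))]
scene mark [(0.63, array([ 0.3222, -0.1776,  0.0173])), (0.61, array([0.1357, 0.3213, 0.0146]))]
```

send_rows(deltas="0 0 0 0 0 0 0;0 0 0 0 0 0 0;0 0 0 0 0 0 0;0 0 0 0 0 0 0;0 0 0 0 0 0 0")

```text
t: 16.9
tcp_pos: [0.5434, 0.0059, 0.0637]
orientation: [0.786, 0.618, 0.0, 0.0]
force: [1.0, -0.4, 0.1]
width: 0.044
gripper_force: 0.0
```

send_rows(deltas="0 0 0 0 0 0 -0.2;0 0 0 0 0 -10 -0.2;0 0 0 0 0 -30 -0.2;0 0 0 0 0 -35 -0.2;0 0 0 0 0 -35 -0.2")

```text
t: 17.4
tcp_pos: [0.543, 0.0062, 0.1754]
orientation: [0.786, 0.618, -0.0, -0.0]
force: [0.1, -0.3, 0.0]
width: 0.0522
gripper_force: 0.0
```

send_rows(deltas="0 0 0 0 0 -35 1;0 0 0 0 0 -35 1;0 0 0 0 0 -10 1;0 0 0 0 0 0 1;0 0 0 0 0 0 1")

```text
t: 17.9
tcp_pos: [0.5427, 0.0057, 0.2529]
orientation: [0.786, 0.618, -0.0, -0.0]
force: [-0.1, 0.1, -0.4]
width: 0.0162
gripper_force: 0.0
```

Run:
```python
from h import *
s=arm.sense();T=T_tool(s);print(s['t'],s['tcp_pos'],s['force'],s['width'])
d=np.array([-.2334,-.9724,0]);M=np.array([.5322,-.0372,.075])
for n in ('wrist','side','scene'):
  p=shot(n);save(p,n+'_r.png')
  for t in ('support','mark','mouth','clamp_tip','clamp_pivot'):
    for sc,x in marks(p,t,3):
      if np.linalg.norm(x-M)<.15: print(n,t,sc,x,'along',((x-M)@d*1e3).round(1))
tgt=M+d*.08;print('to lever, tool mm',((np.linalg.inv(T)@np.r_[tgt[:2],.21,1])[:3]*1e3).round(1))
```

```text
17.9 [0.54272326 0.0057198  0.25285307] [-0.094433    0.13645298 -0.3814514 ] 0.01620975599060495
wrist mark 0.58 [ 0.5335 -0.0346  0.0758] along -2.8
wrist mouth 0.86 [ 0.5302 -0.0375  0.0755] along 0.8
wrist clamp_tip 0.84 [ 0.5112 -0.1161  0.1801] along 81.6
wrist clamp_pivot 0.6 [ 0.5301 -0.0676  0.1138] along 30.1
wrist clamp_pivot 0.32 [ 0.5306 -0.0372  0.0766] along 0.4
side support 0.63 [ 0.5369 -0.0079  0.0563] along -29.6
side mark 0.61 [ 0.5346 -0.033   0.0718] along -4.6
side mouth 0.83 [ 0.5354 -0.0365  0.0741] along -1.4
side mouth 0.68 [ 0.5315 -0.0617  0.1121] along 24.0
side clamp_tip 0.62 [ 0.5158 -0.1115  0.1748] along 76.1
scene support 0.74 [ 0.5394 -0.0058  0.0566] along -32.2
scene mark 0.82 [ 0.5322 -0.0361  0.0786] along -1.1
scene mouth 0.69 [ 0.5284 -0.0351  0.0743] along -1.2
scene clamp_tip 0.5 [ 0.5094 -0.1113  0.1803] along 77.4
scene clamp_pivot 0.51 [ 0.5261 -0.0629  0.1152] along 26.4
to lever, tool mm [-1.242e+02  1.000e-01  4.290e+01]
```

View pics/wrist_r.png

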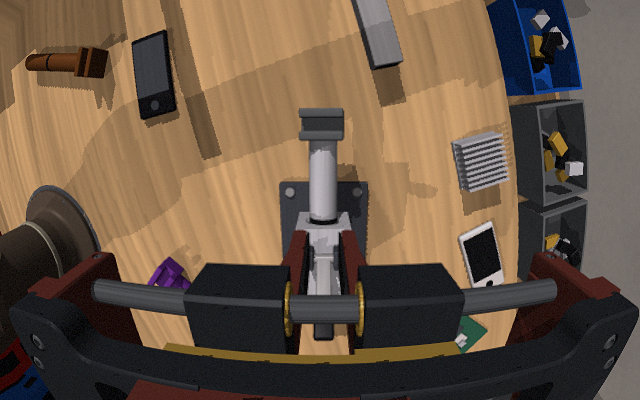

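The wrist view shows the support seated, with the ring at the mouth near (322,220), the slot up and the lever still raised, and the bystanders undisturbed. I'll check the ring depth numerically from this view.

Run:
```python
from h import *
p=shot('wrist');g=cv2.cvtColor(p['img'],cv2.COLOR_RGB2GRAY).astype(np.float32)
d=np.array([-.2334,-.9724,0]);l=np.array([.9724,-.2334,0]);M=np.array([.5322,-.0372,0])
def prof(lat,z,a0,a1,st=1):
    o=[]
    for a in np.arange(a0,a1,st):
        u=proj(p,M+d*a/1e3+l*lat/1e3+[0,0,z]);o.append((int(a),int(cv2.getRectSubPix(g,(1,1),(float(u[0]),float(u[1])))[0,0])))
    return o
print('ring',prof(0,.091,-12,10)); print('ring',prof(-5,.0902,-12,10)); print('ring',prof(5,.0902,-12,10))
for q in (-26,-24,24,26): print('top edge lat',q,prof(q,.105,-12,10))
```

```text
ring [(-12, 168), (-11, 169), (-10, 167), (-9, 170), (-8, 162), (-7, 153), (-6, 140), (-5, 116), (-4, 78), (-3, 16), (-2, 9), (-1, 13), (0, 11), (1, 43), (2, 118), (3, 145), (4, 139), (5, 138), (6, 156), (7, 174), (8, 175), (9, 154)]
ring [(-12, 182), (-11, 184), (-10, 175), (-9, 159), (-8, 151), (-7, 153), (-6, 151), (-5, 129), (-4, 94), (-3, 28), (-2, 5), (-1, 7), (0, 10), (1, 22), (2, 110), (3, 139), (4, 142), (5, 138), (6, 137), (7, 136), (8, 95), (9, 45)]
ring [(-12, 149), (-11, 151), (-10, 145), (-9, 139), (-8, 136), (-7, 135), (-6, 132), (-5, 112), (-4, 82), (-3, 24), (-2, 6), (-1, 11), (0, 13), (1, 15), (2, 101), (3, 134), (4, 142), (5, 140), (6, 146), (7, 169), (8, 166), (9, 146)]
top edge lat -26 [(-12, 112), (-11, 123), (-10, 126), (-9, 129), (-8, 134), (-7, 133), (-6, 136), (-5, 137), (-4, 137), (-3, 137), (-2, 135), (-1, 134), (0, 134), (1, 161), (2, 170), (3, 172), (4, 172), (5, 171), (6, 169), (7, 170), (8, 173), (9, 172)]
top edge lat -24 [(-12, 132), (-11, 133), (-10, 133), (-9, 135), (-8, 135), (-7, 135), (-6, 136), (-5, 137), (-4, 136), (-3, 134), (-2, 133), (-1, 132), (0, 138), (1, 165), (2, 173), (3, 173), (4, 172), (5, 171), (6, 172), (7, 172), (8, 171), (9, 174)]
top edge lat 24 [(-12, 140), (-11, 142), (-10, 141), (-9, 138), (-8, 137), (-7, 137), (-6, 136), (-5, 136), (-4, 139), (-3, 141), (-2, 140), (-1, 138), (0, 136), (1, 158), (2, 169), (3, 171), (4, 170), (5, 169), (6, 169), (7, 169), (8, 170), (9, 171)]
top edge lat 26 [(-12, 122), (-11, 130), (-10, 140), (-9, 141), (-8, 139), (-7, 139), (-6, 140), (-5, 141), (-4, 142), (-3, 140), (-2, 137), (-1, 136), (0, 137), (1, 161), (2, 172), (3, 174), (4, 174), (5, 173), (6, 173), (7, 174), (8, 174), (9, 174)]
```

The ring's centre is about 1–2 mm outside the mouth plane, well within tolerance. Next I'll press the lever.

send_rows(deltas="0 0 0 -42 0 0 1;0 0 0 -42 0 0 1;0 0 0 -40 0 0 1;0 0 0 0 0 20 1;0 0 0 0 0 20 1")

```text
t: 19.35
tcp_pos: [0.5141, -0.1165, 0.2136]
orientation: [0.787, 0.617, 0.0, 0.001]
force: [-0.2, -0.5, -0.1]
width: 0.0001
gripper_force: 0.0
```

send_rows(deltas="0 0 0 0 0 10 1;0 0 0 -1 0 8 1;0 0 0 -2 0 8 1;0 0 0 -2 0 8 1;0 0 0 -2 0 8 1")

```text
t: 19.85
tcp_pos: [0.5133, -0.1232, 0.1725]
orientation: [0.786, 0.618, 0.0, 0.002]
force: [-1.1, -2.6, 4.5]
width: 0.0004
gripper_force: 2.0
```

send_rows(deltas="0 0 0 -2 0 8 1;0 0 0 -2 0 8 1;0 0 0 -2 0 8 1;0 0 0 -2 0 8 1;0 0 0 0 0 5 1")

```text
t: 20.35
tcp_pos: [0.5102, -0.1294, 0.1337]
orientation: [0.786, 0.618, -0.0, -0.0]
force: [-0.6, -0.3, 1.3]
width: 0.0005
gripper_force: 0.6
```

send_rows(deltas="0 0 0 0 0 5 1;0 0 0 0 0 4 1;0 0 0 0 0 1 1;0 0 0 0 0 0 1")

```text
t: 20.75
tcp_pos: [0.5105, -0.1289, 0.1245]
orientation: [0.786, 0.618, -0.0, -0.0]
force: [-0.1, 0.5, 0.7]
width: 0.0004
gripper_force: 0.0
```

send_rows(deltas="0 0 0 0 0 2 1;0 0 0 0 0 0 1;0 0 0 0 0 0 1")

```text
t: 21.05
tcp_pos: [0.5108, -0.129, 0.1233]
orientation: [0.786, 0.618, 0.0, 0.0]
force: [-1.4, 0.0, 6.4]
width: 0.0006
gripper_force: 3.0
```

Run:
```python
from h import *
s=arm.sense();print(s['t'],s['tcp_pos'],s['force'])
d=np.array([-.2334,-.9724,0]);M=np.array([.5322,-.0372,0])
for n in ('wrist','side','scene'):
  p=shot(n)
  for t in ('clamp_tip','mark'):
    for sc,x in marks(p,t,3):
      if np.linalg.norm(x-M)<.25: print(n,t,sc,x,'along',((x-M)@d*1e3).round(1))
```

```text
21.05 [ 0.51075102 -0.12895005  0.12331277] [-1.42956088  0.02330141  6.37487353]
side clamp_tip 0.63 [ 0.5097 -0.1406  0.1153] along 105.8
side mark 0.84 [ 0.5357 -0.0344  0.0732] along -3.5
scene clamp_tip 0.43 [ 0.5034 -0.1405  0.1137] along 107.2
scene clamp_tip 0.22 [ 0.5266 -0.0359  0.0752] along 0.0
scene mark 0.8 [ 0.5306 -0.0401  0.079 ] along 3.2
scene mark 0.23 [ 0.5339 -0.0316  0.0012] along -5.8
```

The lever is at flat height (0.123 m) with a firm contact force. One more small press, then retreat and check.

send_rows(deltas="0 0 0 0 0 2 1;0 0 0 0 0 0 1;0 0 0 0 0 -20 1;0 0 0 0 0 -40 1;0 0 0 0 0 -50 1")

```text
t: 22.0
tcp_pos: [0.5093, -0.1287, 0.2306]
orientation: [0.786, 0.618, -0.001, -0.002]
force: [1.0, -1.9, 0.8]
width: 0.0004
gripper_force: 0.0
```

send_rows(deltas="0 0 0 10 0 -50 1;0 0 0 30 0 0 1;0 0 0 40 0 0 1;0 0 0 40 0 0 1;0 0 0 0 0 0 1")

```text
t: 22.5
tcp_pos: [0.5392, -0.0061, 0.2803]
orientation: [0.784, 0.621, 0.002, -0.001]
force: [1.0, 0.2, 0.9]
width: 0.0005
gripper_force: 0.0
```

Run:
```python
from h import *
s=arm.sense();print(s['t'],s['tcp_pos'],s['force'])
d=np.array([-.2334,-.9724,0]);l=np.array([.9724,-.2334,0]);M=np.array([.5322,-.0372,0])
for n in ('side','scene','wrist'):
  p=shot(n)
  for t in ('clamp_tip','mark'):
    for sc,x in marks(p,t,3):
      if np.linalg.norm(x-M)<.2: print(n,t,sc,x,'along',((x-M)@d*1e3).round(1))
g=cv2.cvtColor(p['img'],cv2.COLOR_RGB2GRAY).astype(np.float32)
for lat,z in ((0,.091),(24,.105),(-24,.105)):
    print(lat,[(int(a),int(cv2.getRectSubPix(g,(1,1),tuple(map(float,proj(p,M+d*a/1e3+l*lat/1e3+[0,0,z]))))[0,0])) for a in range(-10,8)])
```

```text
22.5 [ 0.53923053 -0.00611613  0.28029745] [0.97159118 0.19048823 0.93125168]
side clamp_tip 0.69 [ 0.5081 -0.1387  0.115 ] along 104.3
side clamp_tip 0.55 [ 0.5355 -0.0089  0.0553] along -28.3
side mark 0.58 [ 0.5342 -0.0336  0.0706] along -4.0
scene clamp_tip 0.71 [ 0.5005 -0.1408  0.1154] along 108.1
scene clamp_tip 0.67 [ 0.5407 -0.0059  0.0557] along -32.4
scene mark 0.7 [ 0.5302 -0.0356  0.0778] along -1.1
wrist mark 0.74 [ 0.5317 -0.037   0.0771] along -0.1
0 [(-10, 168), (-9, 170), (-8, 162), (-7, 152), (-6, 146), (-5, 130), (-4, 71), (-3, 35), (-2, 19), (-1, 12), (0, 17), (1, 38), (2, 76), (3, 119), (4, 148), (5, 165), (6, 174), (7, 177)]
24 [(-10, 139), (-9, 141), (-8, 140), (-7, 138), (-6, 137), (-5, 137), (-4, 138), (-3, 137), (-2, 139), (-1, 138), (0, 146), (1, 158), (2, 167), (3, 170), (4, 170), (5, 170), (6, 169), (7, 169)]
-24 [(-10, 131), (-9, 132), (-8, 133), (-7, 133), (-6, 134), (-5, 136), (-4, 137), (-3, 136), (-2, 136), (-1, 135), (0, 144), (1, 157), (2, 169), (3, 175), (4, 173), (5, 173), (6, 173), (7, 172)]
```

The lever tip is at 0.115 m high, about 106 mm beyond the mouth, so it is flat. The ring is unchanged, about 1–2 mm from the mouth plane, and the arm is clear. I'm handing in.

```bash
python3 -c "
from rig import arm;print(arm.finish_job())"
```

```text
the job is handed in; nothing more can be done
None
```

I slid the support into the sleeve, slot up, with its ring measured within about 2 mm of the mouth. I then pressed the clamp lever flat, let go, moved the arm clear and handed the job in at about 23 s; no verdict was returned.

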